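Swap a faulty plug-in module in the slotted rack

TASK

Pull the faulty red-topped module out of the slotted rack, set it on edge in the upper half of the yellow returns slide and let go there, so that it slides down by itself to the black stop. Then take the new green-topped module from the leaning stand and stand it upright on edge in the slot that came free, lowered fully down onto the slot floor, not dropped. Leave the two grey-topped modules in their slots, and leave the screwdriver and the orange tub alone.

Things in the scene. Friction and masses are not known exactly. Their poses are not given: they have to be found in the camera images.
- red_module: The faulty module: slim flat blue-grey plug-in module, 100 long (its x) x 12 thick (y) x 100 high (z), about 150 g, its top 16 mm red. Origin: centre of its underside. Both ends are alike: either way round will do. It starts upright in one of the rack's three slots (which one varies).
- green_module: The new module: slim flat blue-grey plug-in module, 100 long (its x) x 12 thick (y) x 100 high (z), about 150 g, its top 16 mm green. Origin: centre of its underside. Both ends are alike: either way round will do. It starts in the stand, its z axis leaning 30 degrees from vertical, its top towards the robot; the upper half is free on both faces.
- grey_module_1: A good module, to be left in its slot: slim flat blue-grey plug-in module, 100 long (its x) x 12 thick (y) x 100 high (z), about 150 g, its top 16 mm light grey. Origin: centre of its underside. Both ends are alike: either way round will do.
- grey_module_2: The other good module, to be left in its slot: slim flat blue-grey plug-in module, 100 long (its x) x 12 thick (y) x 100 high (z), about 150 g, its top 16 mm light grey. Origin: centre of its underside. Both ends are alike: either way round will do.
- rack: Light grey fixed rack, 126 (x) x 210 (y) mm. Origin: centre of its underside, on the table. Three slots run along its x, at 70 mm pitch along y. Comb-like slot walls rise to 48 above the table, then flare to 59, where the mouth is 29 wide. Low walls, 30 above the table, close the slot ends 108 apart. A seated module's x lies along the rack's x and its top is 112 above the table.
- slot_a (a point): Centre of the floor of the slot at the rack's +y side (y = +70 in the rack's frame). Each slot is 15 wide, its floor 12 above the table.
- slot_b (a point): Centre of the floor of the middle slot.
- slot_c (a point): Centre of the floor of the slot at the rack's -y side (y = -70 in the rack's frame).
- slide: Returns slide: straight channel 230 long sloping 24 degrees, yellow walls, slippery white floor (friction 0.2). Origin: on the floor's centre line at the black stop (50 high) at the lower end, 22 above the table; x points up the slope (roughly away from the robot), y across, z square to the floor. Inside it is 18 wide; walls 30 high, then flared to 42 high, the mouth about 33 wide.
- slide_release (a point): Point on the slide's floor 165 up the slope from the stop: a good place for the origin (centre of underside) of a module that is let go, its z along the slide's z. The upper half is all that lies more than 115 from the stop.
- slide_home (a point): Point on the slide's floor 50 up from the stop: where the origin of a module that has slid down comes to rest.
- stand: Black fixed stand that holds the green module. Origin: centre of its underside, on the table. Its x lies along the module's x; the module leans to its +y side. The backrest reaches 45 up the module's under face, the front lip 12, the end cheeks 20, measured along the module from its underside. The module lifts out along its own z.
- screwdriver: Loose screwdriver with a red handle, 200 long, lying on the table beyond the rack; not to be touched. Origin on the table under it.
- tub: Loose open orange tub 90 x 70 x 40 mm high on the table between the robot and the rack; not to be touched. Origin: centre of its underside.

How it is judged (in metres and radians):
On the way, in this order (a step that is already met when the one before it is completed fails the run):
1. the red-topped module has been let go on edge in the upper half of the slide (contact force between red_module and the fingers below 0.1 N and x of red_module in the frame of slide between 0.1 and 0.23 m and y of red_module in the frame of slide between -0.02 and 0.02 m and z of red_module in the frame of slide between -0.01 and 0.05 m), for 0.02 s.
2. the red-topped module has slid down and rests against the stop (x of red_module in the frame of slide between 0.044 and 0.057 m and y of red_module in the frame of slide between -0.006 and 0.006 m and z of red_module in the frame of slide between -0.004 and 0.005 m and angle between the z axis of red_module and the z axis of slide, either way round below 0.17 rad and linear speed of red_module below 0.02 m/s and angular speed of red_module below 0.8 rad/s and contact force between red_module and the fingers below 0.1 N), for 0.2 s.
At the end, for the whole second after the job is handed in: Red module on edge in the slide against the stop (7 mm, 10 deg). Green module on edge in a rack slot: within 9 mm of the slot centre, 4 mm of its floor, 7 deg of upright and of the slot direction. Both released, at rest. Grey modules upright within 12 mm of their start (all of step 2 and (horizontal distance between green_module and slot_a below 0.009 m or horizontal distance between green_module and slot_b below 0.009 m or horizontal distance between green_module and slot_c below 0.009 m) and z of green_module in the frame of rack between 0.008 and 0.016 m and angle between each of green_module, grey_module_1, grey_module_2's own z axis and vertical below 0.12 rad and angle between the x axis of green_module and the x axis of rack, either way round below 0.12 rad and linear speed of green_module below 0.02 m/s and angular speed of green_module below 0.8 rad/s and contact force between green_module and the fingers below 0.1 N and distance of each of grey_module_1, grey_module_2 from where it was at the start of the episode below 0.012 m); the robot touches nothing.
It fails at once if a grey-topped module is pulled or knocked out of place (30 mm) (distance of any of grey_module_1, grey_module_2 from where it was at the start of the episode above 0.03 m).
It fails at once if the screwdriver or the tub is pushed more than 30 mm (distance of any of screwdriver, tub from where it was at the start of the episode above 0.03 m).
It fails at once if the green-topped module is dropped (it moves faster than 0.7 m/s with no finger on it) (contact force between green_module and the fingers below 0.05 N and linear speed of green_module above 0.7 m/s).
It also fails if it takes over 58 s, if anything falls off the work surface, if the arm or the gripper's body presses on something with over 40 N, if the wrist force passes 120 N, or if a joint passes its speed limit or range.

ROBOT

A 7-joint arm with a two-finger parallel gripper is mounted at the origin on the work surface. World frame = base frame: x ahead of the robot, y to its left, z up, the work surface at z = 0. Lengths are in mm, angles in rad, forces in N, time in s.
With the tool pointing down it reaches from about 400 to 875 mm from the base axis. Payload 19.3 kg.
Tool frame: the origin (TCP) lies midway between the tips of the shut fingers; the grasp point (between the pads) lies 19 mm behind it; z points along the fingers, y is the line along which they close (so a half turn about z gives the same grasp; the last joint's range is limited). The gripper opens to 85 mm and grips with 20 to 120 N. Pads are 22 mm wide; open, the fingers measure 114 mm over their backs; the gripper's body (76 mm by 85 mm) begins 54 mm behind the grasp point. The pads swing forward as they close: fully open they stand 13 mm farther back than shut.
Start: joints at [-1.238, 0.521, -0.036, 1.599, 0.021, 1.021, -0.113], TCP at [245.015, 574.963, 231.291] pointing down, gripper open.
Joint ranges: [-2.91, 2.91], [-0.3, 2.13], [-1.5, 1.42], [0.17, 2.43], [-1.26, 4.41], [0.16, 1.93], [-2.52, 2.52]. Speed limits (rad/s): [1.89, 1.89, 2.39, 2.39, 3.01, 3.01, 3.01].

INTERFACE

Orientations are given as [roll, pitch, yaw] about the fixed x, y, z axes, in that order (R = Rz(yaw) Ry(pitch) Rx(roll)).
In Python, from workcell import * gives the robot as it stands.
- The arm moves only by the tool send_rows, never from a script. Its argument "deltas" is a list that holds one entry, the list of rows, each a list of 7 numbers: the turn, a rotation vector about the world's x, y, z as a fraction of full scale, then the shift along the world's x, y, z as a fraction of full scale, then the gripper command: -1 is fully open, 1 is shut, values between are in proportion. A call has 1 to 20 rows; each row shifts and turns the commanded pose from where the row before left it; what a row does not reach is not made up. Full scale, the value 1, is 0.025 m for a shift and 4 degrees for a turn. A row lasts 1/8 s, in which the tool goes at most 62.5 mm and 10.7 degrees, less where a joint would pass 70% of its speed; a pose out of reach is approached as far as the arm can. A call with a number of a shift or a turn outside -1 to 1 is refused whole. A call with a gripper value outside its range is refused whole. The fingers move at their own pace and stop on an object; "squeeze" is the grip in N (left out, the last holds). Time passes only in rows, so rows that do not move let the fingers close. It gives the time, the measured TCP pose, the force, the opening and the grip force at its end, in the units of the state.
- sense(): the state, without advancing time (a new reading comes with each control period).
- snapshot(name): name is "scene" or "top" or "wrist"; returns (picture, depth): 480x640x3 uint8, red, green, blue; 480x640 float32, mm along the optical axis (not along the pixel's ray), 0 where there is no reading.
- camera_params(name): a dict with "K" (3x3 intrinsics, pixels), "k1" (the pictures are not rectified: a ray, as slopes to the right and down, at radius r is drawn at 1 + k1 r^2 times it, then the intrinsics apply), "rvec" (rotation vector, rad) and "tvec" (3), from world to camera coordinates, as OpenCV has them. Camera axes: x right, y down, z forward; pixel columns grow to the right and rows downward; lengths in mm; the calibration is good to about 2 mm. A picture is of the moment at which its call begins: read the wrist's pose just before it. camera_params takes no time and is no camera call; for the wrist camera it gives the pose at the moment of the call.
- hand_in(): hands the job in; it is judged then, once.
The state is a dict: "t": time; "joints": joint angles; "joint_velocities": joint speeds; "joint_efforts": joint torques, N m; "ee_pos": TCP position; "ee_rot": TCP orientation; "wrist_force": force on the tool from outside, world axes, zero at the start; "torque": the same for the moment, N m; "grip_width": finger opening in mm; "grip_force": force on a finger pad.
Only numpy, scipy, OpenCV 4.12 (cv2) and the standard library are available. Lean on these libraries where they do the work, as an engineer would, in place of code of your own. Each camera call takes 0.05 s, during which the arm holds its last target. There are 200 camera calls.

## Working session

There is one attempt and no reset: what is moved stays moved. The work goes in short steps, Python scripts to look and compute and a tool call to move; the robot and the scene stay as the last step left them, time stands still between calls to the robot, and variables do not carry over. Pictures are saved under pics/ and viewed, at most 10 in all, crops included, and the job is handed in when it is done.

Besides the shell and the picture viewer there is one more tool, called after ">>>" as a command line: name --argument value ..., lists and objects as JSON in quotes. send_rows: Moves the arm, as the interface text tells. Its arguments: {"type":"object","properties":{"deltas":{"type":"array"},"squeeze":{"type":"number"}},"required":["deltas"]}

```bash
mkdir -p pics; cat > h.py <<'E'
from workcell import *
import numpy as np, cv2
from scipy.spatial.transform import Rotation as R
def snap(n,f):
    p=camera_params(n); a,d=snapshot(n); cv2.imwrite('pics/'+f+'.png',a[:,:,::-1]); np.savez('pics/'+f+'.npz',a=a,d=d,K=p['K'],k1=p['k1'],r=p['rvec'],t=p['tvec']); return a,d
def load(f):
    return np.load('pics/'+f+'.npz')
def rays(z,uv):
    K=np.array(z['K'],float); 
    q=cv2.undistortPoints(np.array(uv,float).reshape(-1,1,2),K,np.array([float(z['k1']),0,0,0,0])).reshape(-1,2)
    Rm=R.from_rotvec(np.ravel(z['r'])).as_matrix()
    return np.c_[q,np.ones(len(q))],Rm,np.ravel(z['t'])
def cloud(f):  # world pts per pixel
    z=load(f); v,u=np.mgrid[:480,:640]
    q,Rm,t=rays(z,np.stack([u.ravel(),v.ravel()],1)); P=q*z['d'].reshape(-1,1)
    return ((P-t)@Rm).reshape(480,640,3),z['a'],z['d']
def atz(f,uv,h):
    z=load(f); q,Rm,t=rays(z,uv); D=q@Rm; o=-Rm.T@t
    return o+D*((h-o[2])/D[:,2])[:,None]
E
python3 - <<'E'
from h import *
print(sense())
snap('scene','s0');snap('top','t0')
for n in('scene','top'):
  p=camera_params(n);Rm=R.from_rotvec(np.ravel(p['rvec'])).as_matrix();print(n,p['K'],-Rm.T@np.ravel(p['tvec']),Rm)
E
```

```text
{'t': 0.0, 'joints': array([-1.23822924,  0.52201975, -0.0363192 ,  1.60000609,  0.02116146,
        1.02107125, -0.11279307]), 'joint_velocities': array([-0.00080513, -0.00093398,  0.0011251 , -0.00062365, -0.00130651,
       -0.0018505 ,  0.00065478]), 'joint_efforts': array([-1.21416757e-03, -9.27098036e+01,  1.97856970e+00, -3.69934273e+01,
        1.77064352e-02,  7.92342005e-03, -1.08754730e-04]), 'ee_pos': array([244.87624498, 574.67019268, 230.72291294]), 'ee_rot': array([-3.14047257e+00,  5.04207180e-05,  2.73879526e+00]), 'wrist_force': array([0.4307249 , 0.22528277, 0.00174025]), 'torque': array([-0.00712815, -0.07719967, -0.02327844]), 'grip_force': 0.0, 'grip_width': 85.49173746879443}
scene [[469.31994843   0.         315.82754653]
 [  0.         469.31994843 237.92568634]
 [  0.           0.           1.        ]] [1151.20680757  400.14065788  977.59632109] [[-0.60393624  0.79698747  0.00848458]
 [ 0.62297307  0.47865925 -0.61870015]
 [-0.49715749 -0.36836978 -0.7855814 ]]
top [[497.04593675   0.         320.43237922]
 [  0.         497.04593675 235.38074236]
 [  0.           0.           1.        ]] [ 496.3170592   -16.41004172 1217.14589816] [[ 0.02221389 -0.99973409  0.00618742]
 [-0.99840852 -0.02250447 -0.05171042]
 [ 0.05183591 -0.00502888 -0.99864295]]
```

View pics/s0.png

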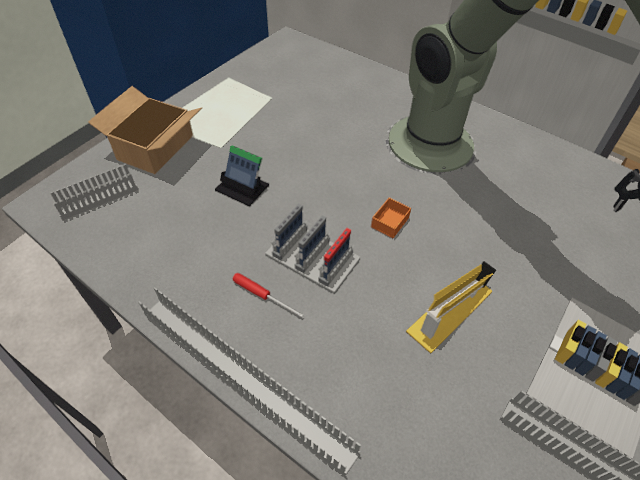

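View pics/t0.png

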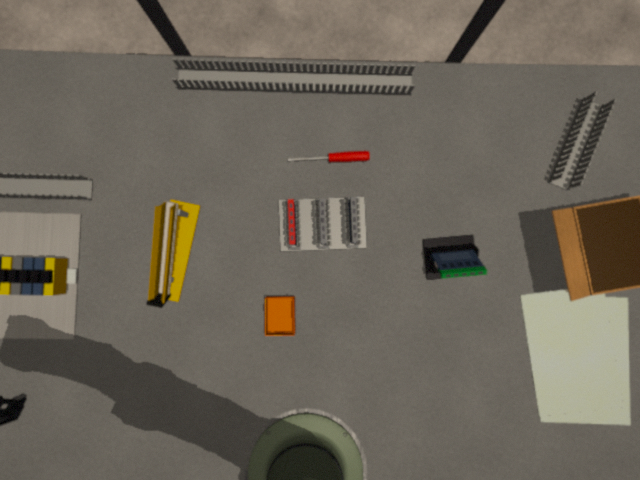

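The red module is in the slot on the rack's +y side (top picture, about 292,223). The slide is at (172,252), with its stop at (158,300). The green module leans in the stand at (460,262), its top towards the robot.

```bash
python3 - <<'E'
from h import *
import cv2
def rect(P): 
    r=cv2.minAreaRect(P[:,:2].astype(np.float32)); return np.round(r[0],1),np.round(r[1],1),round(r[2],1)
for f in('t0','s0'):
    P,a,d=cloud(f); hsv=cv2.cvtColor(a,cv2.COLOR_RGB2HSV); H,S,V=[hsv[...,i].astype(int) for i in range(3)]
    X,Y,Z=P[...,0],P[...,1],P[...,2]
    ok=(d>0)
    roi=ok&(X>350)&(X<800)&(Y>-400)&(Y<400)
    red=roi&((H<6)|(H>174))&(S>150)&(V>90)
    def st(n,m):
        q=P[m]; print(f,n,len(q),'mean',q.mean(0).round(1),'rect',rect(q),'z',np.percentile(q[:,2],[5,50,95]).round(1))
    st('redtop',red&(Z>105)&(Z<120)&(X<680))
    m=roi&(Z>104)&(Z<120)&(X<680)&(Y<100)&(Y>-150)
    for lo,hi in((-140,-70),(-70,-5),(-5,90)): 
        mm=m&(Y>lo)&(Y<hi)
        if mm.sum()>5: st('mod',mm)
    g=roi&(H>50)&(H<80)&(S>120)&(X<700)
    st('green',g)
    q=P[g]; c=q.mean(0); u,s,vt=np.linalg.svd(q-c); print('svd',s.round(),vt.round(3), 'pts', q[np.argsort(q[:,2])][[0,-1]].round(1))
    y=roi&(H>18)&(H<32)&(S>130)
    st('yellow',y)
    w=roi&(S<50)&(V>150)&(Y>200)&(Y<400)&(Z>15)&(Z<150)
    if w.sum()>20:
        q=P[w];c=np.median(q,0);print('white',len(q),c.round(1));u,s,vt=np.linalg.svd(q-q.mean(0));print(s.round(),vt.round(3))
    k=roi&(V<45)&(Y>200)&(Y<400)&(Z>40)&(Z<110)&(X<500)
    if k.sum()>5: st('blackstop',k)
    a2=a[:, :, ::-1]
A=cv2.imread('pics/t0.png'); 
c1=cv2.resize(A[190:315,135:210],None,fx=4.5,fy=4.5,interpolation=cv2.INTER_CUBIC)
c2=cv2.resize(A[225:290,410:500],None,fx=4.5,fy=4.5,interpolation=cv2.INTER_CUBIC)
o=np.zeros((563,800,3),np.uint8); o[:c1.shape[0],:c1.shape[1]]=c1[:563]; o[:c2.shape[0],360:360+c2.shape[1]]=c2
c3=cv2.resize(A[190:255,272:375],None,fx=4,fy=4,interpolation=cv2.INTER_CUBIC);o[300:300+c3.shape[0],360:360+c3.shape[1]]=c3
cv2.imwrite('pics/c0.png',o)
E
```

```text
t0 redtop 214 mean [584.3  43.8 112.9] rect (array([584.3,  43.9]), array([98.6, 12.8]), 3.7) z [109.  112.8 116.2]
t0 mod 263 mean [591.4 -95.6 113. ] rect (array([592.3, -95.7]), array([99.7, 13. ]), 3.3) z [109.6 113.  116.5]
t0 mod 252 mean [588.  -26.  113.2] rect (array([588.2, -25.9]), array([98.6, 12.6]), 3.7) z [109.7 113.2 116.7]
t0 mod 262 mean [583.9  43.8 113. ] rect (array([583.3,  43.9]), array([100.5,  12.8]), 3.7) z [109.  112.9 116.3]
t0 green 351 mean [ 481.7 -336.   105. ] rect (array([469.7, -20.1]), array([ 68. , 740.8]), 6.3) z [ 94.7 107.7 113.7]
svd [890. 253.  92.] [[ 0.106 -0.991  0.076]
 [ 0.47  -0.017 -0.882]
 [-0.876 -0.129 -0.464]] pts [[ 483.5 -294.9    7.8]
 [ 479.7 -340.2  116.8]]
t0 yellow 3051 mean [517.5 321.7  49.5] rect (array([468.8,   6.1]), array([763.6, 245.6]), 81.9) z [  4.9  12.6 135.6]
white 68 [543.6 332.6  80.5]
[594.  19.  12.] [[-0.895  0.178 -0.408]
 [ 0.439  0.512 -0.738]
 [ 0.078 -0.84  -0.537]]
t0 blackstop 97 mean [395.  353.2  61.1] rect (array([396.3, 353.4]), array([35.3, 17.5]), 80.4) z [43.9 63.3 69.7]
s0 redtop 150 mean [5
[... 367 characters left out ...]
 (array([584.8,  42.3]), array([102.1,  14.4]), 3.6) z [106.3 114.2 116.8]
s0 green 199 mean [ 485.7 -339.7  106.6] rect (array([ 483.3, -339.8]), array([ 18.1, 103. ]), 5.9) z [ 99.3 106.8 113.6]
svd [424.  73.  37.] [[-0.114  0.993 -0.007]
 [-0.523 -0.054  0.85 ]
 [-0.844 -0.1   -0.526]] pts [[ 487.5 -292.4   88.1]
 [ 487.1 -363.7  114.9]]
s0 yellow 2337 mean [534.6 334.3  44. ] rect (array([514.3, 321.5]), array([ 92.8, 244. ]), 79.7) z [  6.6  10.8 135.9]
white 140 [602.7 317.  107. ]
[849.  63.  39.] [[ 0.906 -0.15   0.396]
 [ 0.122  0.988  0.095]
 [ 0.406  0.038 -0.913]]
s0 blackstop 138 mean [397.9 353.3  58.3] rect (array([398.2, 353.7]), array([33.5, 24.3]), 89.0) z [42.6 59.7 69. ]
```

View pics/c0.png

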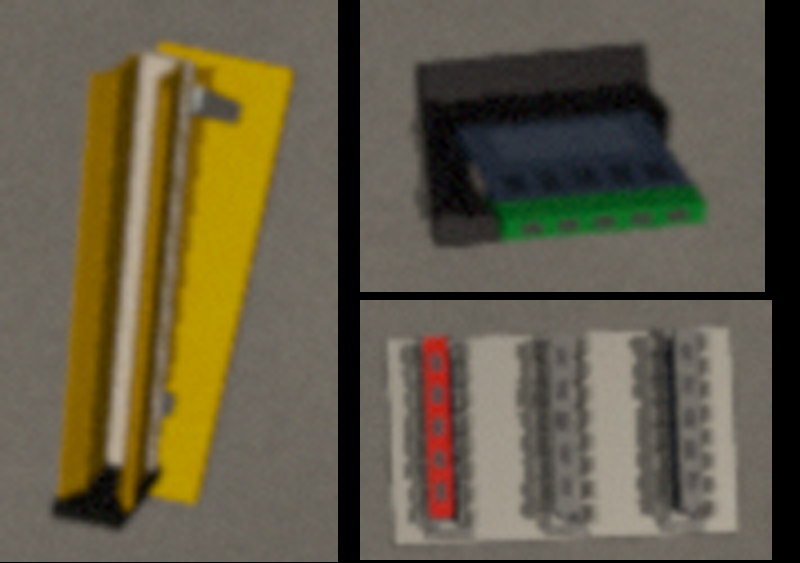

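The crops agree with the measurements: rack yaw is about 3.4° and the red top is centred near (584, 44, 112). I'll move over, passing the slide, and take wrist looks on the way.

>>> send_rows --deltas '[[[0,0,0.33,0.6,-0.95,0.3,0],[0,0,0.33,0.6,-0.95,0.3,0],[0,0,0.33,0.6,-0.95,0.3,0],[0,0,0.33,0.6,-0.95,0.3,0],[0,0,0.33,0.6,-0.95,0.3,0],[0,0,0.33,0.6,-0.95,0.3,0],[0,0,0.33,0.6,-0.95,0.3,0],[0,0,0.33,0.6,-0.95,0.3,0],[0,0,0.33,0.6,-0.95,0.3,0],[0,0,0.33,0.6,-0.95,0.3,0],[0,0,0.33,0,0,0,0]]]'

```text
t: 1.48
ee_pos: [396.2, 335.9, 306.7]
ee_rot: [3.142, 0.001, 2.99]
wrist_force: [-0.1, 0.9, -0.4]
grip_width: 43.0
grip_force: 0.0
```

```bash
python3 - <<'E'
from h import *
s=sense();print(s['t'],s['ee_pos'],s['ee_rot'],s['joints'],s['grip_width'])
snap('wrist','w1');snap('top','t1');print(camera_params('wrist'))
E
```

```text
1.475 [396.20404565 335.86325012 306.67401812] [3.14156787e+00 7.45271971e-04 2.99000613e+00] [-0.80644207  0.27434008 -0.01407198  1.77985625  0.00498583  1.08698647
  0.59690454] 43.01492534801725
{'K': array([[391.58315558,   0.        , 316.44592991],
       [  0.        , 391.58315558, 238.86017747],
       [  0.        ,   0.        ,   1.        ]]), 'k1': 0.015073773938786434, 'rvec': array([-2.18250763, -1.8799012 , -0.30618222]), 'tvec': array([-392.42622668, -388.86835816,  343.51491184])}
```

View pics/w1.png

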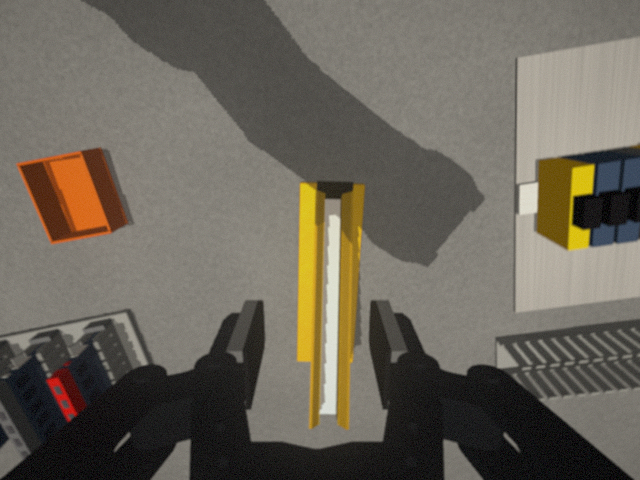

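The wrist view shows the slide from above: stop at (335,188), white floor running from (333,200) to (328,415). I'll fit its frame from the depth.

```bash
python3 - <<'E'
from h import *
P,a,d=cloud('w1')
hsv=cv2.cvtColor(a,cv2.COLOR_RGB2HSV);H,S,V=[hsv[...,i].astype(int) for i in range(3)]
m=np.zeros((480,640),bool);m[185:425,290:370]=1
w=m&(S<60)&(V>140)&(d>0)
cent=[]
for r in range(200,416,12):
    c=np.where(w[r])[0]; y=np.where(m[r]&(H>18)&(H<34)&(S>120))[0]
    if len(c): 
        p=np.median(P[r,c],0); cent.append(p); print(r,c.min(),c.max(),p.round(1),'yellow',y.min(),y.max(),P[r,y.min()].round(0),P[r,y.max()].round(0))
q=P[w]; q=q[(q[:,2]>15)&(q[:,2]<130)]
A=np.c_[q[:,:2],np.ones(len(q))]; co=np.linalg.lstsq(A,q[:,2],rcond=None)[0]
print(co,'slope',np.degrees(np.arctan(np.hypot(*co[:2]))),np.degrees(np.arctan2(co[1],co[0])))
c=np.array(cent);l=np.polyfit(c[:,0],c[:,1],1);print('line',l,np.degrees(np.arctan(l[0])))
zl=np.polyfit(c[:,0],c[:,2],1);print(zl,'x at z=22',(22-zl[1])/zl[0])
for uv in ((335,183),(335,190),(335,197),(328,410),(328,416),(328,414)): print(uv,P[uv[1],uv[0]].round(1))
# top view center cue
r=(m&(V<50)&(d>0));q=P[r];q=q[(q[:,2]>30)];print('stop',q.mean(0),q.min(0),q.max(0))
E
```

```text
200 298 337 [415.2 348.2  23.2] yellow 182 479 [395. 177.   0.] [447. 521.  -1.]
212 325 338 [427.8 348.   28.3] yellow 182 479 [409. 173.   0.] [462. 520.  -0.]
224 291 339 [440.3 346.6  33.5] yellow 182 479 [423. 170.   1.] [477. 520.  -1.]
236 325 339 [452.  344.7  39. ] yellow 182 479 [438. 165.  -0.] [491. 519.   2.]
248 292 367 [463.9 342.3  44.2] yellow 182 479 [453. 161.  -1.] [508. 520.  -1.]
260 291 339 [475.6 338.3  49.8] yellow 182 479 [468. 158.   0.] [522. 518.   1.]
272 292 338 [487.5 337.   54.6] yellow 182 479 [483. 153.   0.] [540. 519.  -1.]
284 291 367 [499.6 334.1  60.4] yellow 182 479 [500. 149.  -0.] [556. 519.  -1.]
296 290 338 [511.4 331.1  65.2] yellow 182 479 [516. 145.   0.] [573. 518.  -1.]
308 296 367 [522.4 332.1  71.2] yellow 182 479 [532. 140.  -0.] [589. 517.   1.]
320 323 337 [533.9 329.7  76.2] yellow 182 479 [549. 136.  -0.] [607. 517.   0.]
332 323 337 [545.2 327.9  81.5] yellow 182 479 [566. 132.   2.] [625. 517.  -0.]
344 294 337 [557.1 325.6  86.3] yellow 182 479 [584. 127.   0.] [644. 516.  -0.]
356 322 337 [567.9 323.8  91.7] yellow 182 479 
[... 181 characters left out ...]
92. 381. 361.]
392 321 336 [601.3 317.5 107. ] yellow 182 479 [384. 300. 361.] [392. 380. 365.]
404 308 350 [612.7 316.4 111.4] yellow 182 479 [386. 301. 363.] [395. 379. 366.]
[ 4.69563869e-01  8.12597384e-02 -2.00767499e+02] slope 25.479814398460594 9.818005597823742
line [-1.72764257e-01  4.21451776e+02] -9.801906286038406
[   0.45107856 -164.80882604] x at z=22 414.13811984945283
(335, 183) [389.1 355.5  65.5]
(335, 190) [396.5 354.6  63.7]
(335, 197) [410.8 354.   31.4]
(328, 410) [617.7 314.4 114.6]
(328, 416) [729.7 301.6   1.6]
(328, 414) [622.3 313.8 115.1]
stop [396.62396627 354.39157638  60.37268256] [388.42520929 338.19424996  30.01852878] [411.24791115 370.84662731  69.90003804]
```

```bash
cat >> h.py <<'E'
def slideframe(o,yaw):
    Rm=(R.from_euler('z',yaw,degrees=True)*R.from_euler('y',-24,degrees=True)).as_matrix(); return np.array(o,float),Rm
E
python3 - <<'E'
from h import *
for f in('w1','t1','s0'):
    P,a,d=cloud(f)
    hsv=cv2.cvtColor(a,cv2.COLOR_RGB2HSV);H,S,V=[hsv[...,i].astype(int) for i in range(3)]
    o,Rm=slideframe([411,351.5,22],-9.8)
    Q=(P-o)@Rm
    y=(d>0)&(H>16)&(H<34)&(S>100)&(abs(Q[...,1])<35)&(Q[...,2]>36)&(Q[...,2]<50)&(Q[...,0]>5)&(Q[...,0]<235)
    w=(d>0)&(S<60)&(V>140)&(abs(Q[...,1])<15)&(abs(Q[...,2])<10)&(Q[...,0]>5)&(Q[...,0]<235)
    print(f,y.sum(),w.sum())
    for lo in range(5,235,40):
        q=Q[y&(Q[...,0]>lo)&(Q[...,0]<lo+40)];g=Q[w&(Q[...,0]>lo)&(Q[...,0]<lo+40)]
        if len(q)>5: 
            L=q[q[:,1]>0];r=q[q[:,1]<0]
            print(lo,[ (len(k),np.percentile(k[:,1],[3,50,97]).round(1)) for k in(L,r) if len(k)>3],'z',np.median(q[:,2]).round(1),'floor y',np.percentile(g[:,1],[3,97]).round(1) if len(g) else '', 'z',np.median(g[:,2]).round(1) if len(g) else '')
    print('floor xrange',np.percentile(Q[w][:,0],[.5,99.5]))
    k=(d>0)&(V<55)&(abs(Q[...,1])<22)&(Q[...,2]>10)&(Q[...,2]<60)&(abs(Q[...,0])<40)
    print('stop',k.sum(),np.percentile(Q[k],[3,50,97],axis=0).round(1).tolist())
E
```

```text
w1 2578 3216
5 [(228, array([12.6, 15.3, 18.2])), (208, array([-19.7, -17.1, -14.2]))] z 39.4 floor y [-7.8  7.8] z -1.2
45 [(227, array([12.7, 15.4, 17.7])), (209, array([-20.1, -17.5, -14.9]))] z 39.4 floor y [-7.4  7.7] z -1.2
85 [(223, array([12.2, 14.8, 17.2])), (220, array([-20.4, -17.8, -15.3]))] z 39.4 floor y [-7.8  7.3] z -1.2
125 [(230, array([11.7, 14.3, 16.7])), (225, array([-20.8, -18.5, -15.8]))] z 39.4 floor y [-8.1  6.9] z -1.3
165 [(240, array([11.3, 13.8, 16.6])), (231, array([-21.2, -18.8, -16.1]))] z 39.5 floor y [-8.6  6.3] z -1.3
205 [(176, array([10.9, 13.3, 16.1])), (161, array([-21.3, -19.2, -16.5]))] z 39.3 floor y [-9.1  5.9] z -1.2
floor xrange [  6.60594629 232.61265624]
stop 402 [[-3.6, -15.5, 14.9], [2.0, 0.2, 48.2], [3.6, 15.1, 50.2]]
t1 486 225
5 [(49, array([11.9, 15. , 18.5])), (29, array([-18.5, -17.3, -13.5]))] z 40.1 floor y [1.9 8.2] z 0.3
45 [(52, array([10.2, 14.9, 18.2])), (30, array([-19.4, -17.5, -13.4]))] z 39.4 floor y [1.3 8. ] z -0.5
85 [(58, array([10.1, 14.3, 17.7])), (29, array([-19.9, -17.7, -14.7]))] z 39.6 floor y [0.6 6.7] z 0.3
[... 504 characters left out ...]
-13.7]))] z 41.2 floor y [-10.    0.3] z 0.5
45 [(19, array([ 9.7, 13.7, 16.1])), (30, array([-21.4, -17.5, -14.8]))] z 39.9 floor y [-10.7  -3.9] z -0.1
85 [(19, array([11.1, 14.4, 16.4])), (33, array([-21.2, -18.4, -15.7]))] z 40.9 floor y [-11.6  -1.7] z -0.0
125 [(24, array([ 9.6, 14.1, 16. ])), (34, array([-21.9, -19.2, -16.7]))] z 40.6 floor y [-12.2  10.6] z 0.1
165 [(22, array([10.8, 13.6, 15.6])), (35, array([-22.5, -19.8, -16.8]))] z 40.5 floor y [-12.   -2.4] z 0.1
205 [(22, array([ 8.9, 12.5, 14.6])), (29, array([-22.9, -19.5, -16.2]))] z 40.1 floor y [-12.3   9.2] z -0.5
floor xrange [  9.07113744 234.62100017]
stop 161 [[-2.0, -15.4, 11.7], [2.8, -1.2, 38.0], [6.3, 15.6, 50.7]]
```

>>> send_rows --deltas '[[[0,0,0.254,0.627,-0.973,-0.3,0],[0,0,0.254,0.627,-0.973,-0.3,0],[0,0,0.254,0.627,-0.973,-0.3,0],[0,0,0.254,0.627,-0.973,-0.3,0],[0,0,0.254,0.627,-0.973,-0.3,0],[0,0,0.254,0.627,-0.973,-0.3,0],[0,0,0.254,0.627,-0.973,-0.3,0],[0,0,0.254,0.627,-0.973,-0.3,0],[0,0,0.254,0.627,-0.973,-0.3,0],[0,0,0.254,0.627,-0.973,-0.3,0],[0,0,0.254,0.627,-0.973,-0.3,0],[0,0,0.254,0.627,-0.973,-0.3,0],[0,0,0,0,0,0,0],[0,0,0,0,0,0,0]]]'

```text
t: 3.32
ee_pos: [582.8, 46.9, 216.0]
ee_rot: [3.141, -0.001, -3.077]
wrist_force: [0.0, 0.1, 0.5]
grip_width: 42.4
grip_force: 0.0
```

```bash
python3 - <<'E'
from h import *
s=sense();print(s['t'],s['ee_pos'],s['ee_rot'],s['joints'],s['grip_width'])
snap('wrist','w2')
P,a,d=cloud('w2');Z=P[...,2]
for lo,hi in((-140,-70),(-70,-5),(-5,90)):
    m=(d>0)&(Z>106)&(Z<120)&(P[...,1]>lo)&(P[...,1]<hi)&(P[...,0]>520)&(P[...,0]<660)
    if m.sum()>20: q=P[m];print(m.sum(),cv2.minAreaRect(q[:,:2].astype(np.float32)),np.median(q,0))
E
```

```text
3.325 [582.76983766  46.8931162  215.98075143] [ 3.14106950e+00 -6.95855105e-04 -3.07741937e+00] [-0.22999016  0.47531079  0.06826801  1.72905141 -0.03942294  0.93918662
  1.48900455] 42.4298795719143
3582 ((594.9004516601562, -95.83004760742188), (101.1675796508789, 14.41300106048584), 3.482656717300415) [589.71848467 -94.28531624 112.77658397]
3141 ((590.1070556640625, -26.041812896728516), (100.68538665771484, 13.515022277832031), 3.6476075649261475) [584.99505596 -25.35642381 112.8066941 ]
2754 ((585.4633178710938, 43.693138122558594), (100.45116424560547, 12.6014404296875), 3.7471349239349365) [579.53016163  43.48747308 112.9165203 ]
```

>>> send_rows --deltas '[[[0,0,0,0.08,-0.128,-0.2,0],[0,0,0,0,0,-0.96,0],[0,0,0,0,0,-0.96,0],[0,0,0,0,0,-0.96,0],[0,0,0,0,0,-0.96,0],[0,0,0,0,0,-0.96,0],[0,0,0,0,0,-0.5,0],[0,0,0,0,0,-0.3,0],[0,0,0,0,0,0,0],[0,0,0,0,0,0,1],[0,0,0,0,0,0,1],[0,0,0,0,0,0,1],[0,0,0,0,0,0,1],[0,0,0,0,0,0,1],[0,0,0,0,0,0,1]]]' --squeeze 70

```text
t: 5.25
ee_pos: [585.5, 42.4, 72.0]
ee_rot: [3.141, 0.001, -3.078]
wrist_force: [-0.7, 0.0, 5.9]
grip_width: 11.3
grip_force: 68.1
```

```bash
python3 - <<'E'
from h import *
s=sense();p=s['ee_pos'];print(p,s['joints'])
Rc=R.from_euler('xyz',s['ee_rot']);Rt=R.from_euler('ZY',[-10.4,-24],degrees=True)*R.from_euler('ZX',[180,180],degrees=True)
v=np.degrees((Rt*Rc.inv()).as_rotvec());print('rot units',v/4,'per 14 rows',v/4/14)
zs=R.from_euler('ZY',[-10.4,-24],degrees=True).apply([0,0,1])
o=np.array([413.9,350.3,22.6]);xs=R.from_euler('ZY',[-10.4,-24],degrees=True).apply([1,0,0])
for h in(100,15,4): 
    t=o+165*xs+(60+h)*zs; print(h,t,(t-p)/25)
print(zs)
E
```

```text
[585.47636748  42.4239576   71.98930473] [-0.20681807  0.67289667  0.04812186  1.82340115 -0.0498935   0.64546921
  1.50476995]
rot units [-0.35622918 -5.99018139 -3.4559404 ] per 14 rows [-0.02544494 -0.4278701  -0.24685289]
100 [498.14991683 334.83724673 235.87881933] [-3.49305803 11.69653157  6.55558058]
15 [532.15455429 328.59622788 158.22745543] [-2.13287253 11.44689081  3.44952603]
4 [536.55515443 327.78856662 148.1784554 ] [-1.95684852 11.41458436  3.04756603]
[-0.40005456  0.07342375  0.91354546]
```

>>> send_rows --deltas '[[[0,0,0,0,0,0.3,1],[0,0,0,0,0,0.6,1],[0,0,0,0,0,0.8,1],[0,0,0,0,0,0.9,1],[0,0,0,0,0,0.9,1],[0,0,0,0,0,0.9,1],[0,0,0,0,0,0.8,1]]]'

```text
t: 6.12
ee_pos: [585.2, 42.3, 203.3]
ee_rot: [3.142, 0.001, -3.078]
wrist_force: [0.4, 0.1, -1.7]
grip_width: 11.2
grip_force: 68.0
```

>>> send_rows --deltas '[[[-0.027,-0.461,-0.266,-0.268,0.9,0.2,1],[-0.027,-0.461,-0.266,-0.268,0.9,0.2,1],[-0.027,-0.461,-0.266,-0.268,0.9,0.2,1],[-0.027,-0.461,-0.266,-0.268,0.9,0.2,1],[-0.027,-0.461,-0.266,-0.268,0.9,0.2,1],[-0.027,-0.461,-0.266,-0.268,0.9,0.1,1],[-0.027,-0.461,-0.266,-0.268,0.9,0.1,1],[-0.027,-0.461,-0.266,-0.268,0.9,0.1,1],[-0.027,-0.461,-0.266,-0.268,0.9,0,1],[-0.027,-0.461,-0.266,-0.268,0.9,0,1],[-0.027,-0.461,-0.266,-0.268,0.9,0,1],[-0.027,-0.461,-0.266,-0.268,0.9,0,1],[-0.027,-0.461,-0.266,-0.268,0.9,0,1],[0,0,0,0,0,0,1],[0,0,0,0,0,0,1]]]'

```text
t: 8.0
ee_pos: [498.2, 334.3, 234.4]
ee_rot: [3.141, 0.418, 2.959]
wrist_force: [-0.1, -0.0, -1.2]
grip_width: 10.7
grip_force: 68.2
```

```bash
python3 - <<'E'
from h import *
s=sense();p=s['ee_pos'];print(s['t'],p,s['joints'])
Rc=R.from_euler('xyz',s['ee_rot']);Rt=R.from_euler('ZY',[-10.4,-24],degrees=True)*R.from_euler('ZX',[180,180],degrees=True)
print('rot units',np.degrees((Rt*Rc.inv()).as_rotvec())/4)
Rs=R.from_euler('ZY',[-10.4,-24],degrees=True)
o=np.array([413.9,350.3,22.6])
for h in(40,15,3): 
    t=o+Rs.apply([165,0,60+h]); print(h,t,(t-p)/25)
snap('wrist','w3');snap('scene','s3')
A=cv2.imread('pics/s3.png')[180:360,380:540];W=cv2.imread('pics/w3.png')
cv2.imwrite('pics/c3.png',np.hstack([cv2.resize(A,(427,480)),W[:,150:520]]))
# red module in slide frame
for f in('w3','s3'):
    P,a,d=cloud(f);hsv=cv2.cvtColor(a,cv2.COLOR_RGB2HSV);H,S,V=[hsv[...,i].astype(int) for i in range(3)]
    Q=(P-o)@Rs.as_matrix()
    m=(d>0)&((H<6)|(H>174))&(S>150)&(V>80)&(Q[...,0]>50)&(Q[...,0]<280)&(abs(Q[...,1])<50)
    q=Q[m]; print(f,len(q),np.percentile(q,[2,50,98],axis=0).round(1).tolist())
E
```

```text
8.0 [498.19446575 334.28627719 234.4031483 ] [-1.12129897  0.39103752  0.30359617  1.9314238   0.40441893  0.6550349
  0.2364688 ]
rot units [-0.00737963 -0.01001004  0.00715791]
40 [522.15319033 330.43182166 181.06609187] [ 0.95834898 -0.15417822 -2.13348226]
15 [532.15455429 328.59622788 158.22745543] [ 1.35840354 -0.22760197 -3.04702771]
3 [536.95520899 327.71514287 147.26490994] [ 1.55042973 -0.26284537 -3.48552953]
w3 7459 [[114.6, -6.4, 185.6], [142.1, -0.4, 198.9], [189.3, 5.7, 200.2]]
s3 161 [[134.2, -16.5, 173.7], [203.3, -1.2, 197.8], [216.3, 4.0, 202.5]]
```

View pics/c3.png

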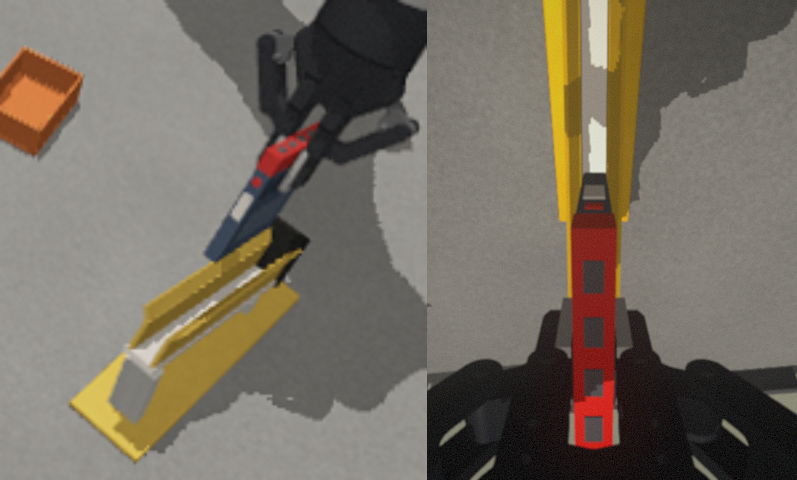

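The module is aligned with the channel: y within 0.5 mm, x about 165 mm, underside about 100 mm above the floor. Lowering it along the slide's z.

>>> send_rows --deltas '[[[0,0,0,0.27,-0.045,-0.61,1],[0,0,0,0.27,-0.045,-0.61,1],[0,0,0,0.27,-0.045,-0.61,1],[0,0,0,0.27,-0.045,-0.61,1],[0,0,0,0.27,-0.045,-0.61,1],[0,0,0,0.1,-0.018,-0.22,1],[0,0,0,0.1,-0.018,-0.22,1],[0,0,0,0,0,0,1],[0,0,0,0,0,0,1]]]'

```text
t: 9.22
ee_pos: [536.8, 328.6, 146.9]
ee_rot: [3.141, 0.418, 2.96]
wrist_force: [-0.6, 0.1, -2.2]
grip_width: 11.1
grip_force: 68.3
```

>>> send_rows --deltas '[[[0,0,0,0.026,-0.005,-0.06,1],[0,0,0,0,0,0,1],[0,0,0,0,0,0,-0.3],[0,0,0,0,0,0,-0.3],[0,0,0,0,0,0,-0.3],[0,0,0,0,0,0,-0.3],[0,0,0,0,0,0,-0.3],[0,0,0,0,0,0,-0.3],[0,0,0,0,0,0,-0.3],[0,0,0,0,0,0,-0.3],[0,0,0,-0.3,0,0.7,-0.3],[0,0,0,-0.3,0,0.7,-0.3],[0,0,0,-0.3,0,0.7,-0.3]]]'

```text
t: 10.85
ee_pos: [514.4, 328.4, 199.5]
ee_rot: [3.14, 0.418, 2.96]
wrist_force: [0.1, 0.4, -0.2]
grip_width: 55.8
grip_force: 0.0
```

```bash
python3 - <<'E'
from h import *
s=sense();p=s['ee_pos'];print(s['t'],p,s['joints'],s['grip_width'])
snap('wrist','w4');snap('scene','s4');snap('top','t4')
A=cv2.imread('pics/s4.png')[180:360,380:540];W=cv2.imread('pics/w4.png')
cv2.imwrite('pics/c4.png',np.hstack([cv2.resize(A,(427,480)),W[:,150:520]]))
Rs=R.from_euler('ZY',[-10.4,-24],degrees=True);o=np.array([413.9,350.3,22.6])
for f in('w4','s4','t4'):
    P,a,d=cloud(f);hsv=cv2.cvtColor(a,cv2.COLOR_RGB2HSV);H,S,V=[hsv[...,i].astype(int) for i in range(3)]
    Q=(P-o)@Rs.as_matrix()
    m=(d>0)&((H<6)|(H>174))&(S>150)&(V>60)&(Q[...,0]>-30)&(Q[...,0]<280)&(abs(Q[...,1])<50)
    q=Q[m]; print(f,len(q),np.percentile(q,[2,50,98],axis=0).round(1).tolist() if len(q) else '')
E
```

```text
10.85 [514.37170701 328.44187904 199.46773704] [-1.08758096  0.45438495  0.30738816  1.94620705  0.41139641  0.56736734
  0.23671127] 55.79988530428603
w4 3000 [[49.6, -6.3, 98.5], [75.5, -0.0, 99.9], [99.9, 5.4, 101.3]]
s4 98 [[34.8, -7.2, 76.0], [95.6, -0.9, 99.1], [176.5, 23.4, 146.6]]
t4 238 [[0.8, -6.9, 88.6], [44.2, -3.2, 100.2], [82.4, 6.2, 104.4]]
```

View pics/c4.png

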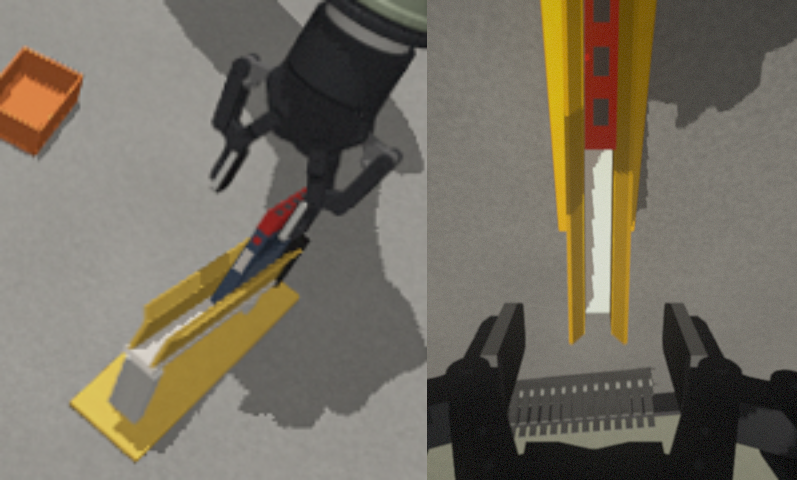

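The red module rests at the stop, with its upper end at 100 mm. Next is the green module.

```bash
python3 - <<'E'
from h import *
s=sense();p=s['ee_pos']
Rc=R.from_euler('xyz',s['ee_rot']);Rm=R.from_euler('ZX',[96.4,-30],degrees=True);Rt=Rm*R.from_euler('x',180,degrees=True)
v=np.degrees((Rt*Rc.inv()).as_rotvec());print('rot units',v/4,v)
t=np.array([481,-338.5,113])+Rm.apply([0,0,80]);print(t,(t-p)/25)
# two stage: first to vertical with yaw ~ 140
R1=R.from_euler('zx',[0,180],degrees=True)
R1=R.from_euler('ZX',[135,180],degrees=True);print((R1*Rc.inv()).as_rotvec(degrees=True)/4,(Rt*R1.inv()).as_rotvec(degrees=True)/4)
# intermediate tool axis tilt along single geodesic
for k in(.25,.5,.75): print((R.from_rotvec(v*k,degrees=True)*Rc).apply([0,0,1]))
E
```

```text
rot units [  9.82215251  -1.45423533 -16.04128255] [ 39.28861002  -5.8169413  -64.16513018]
[ 441.24928323 -342.95875729  182.2820323 ] [ -2.94048262 -26.87433227  -0.68017214]
[ 2.79474229  5.41272669 -8.52181925] [ 3.31359906 -6.88515028 -9.42517522]
[ 0.41010934 -0.02734397 -0.91162637]
[ 0.43099324  0.01073657 -0.90229128]
[ 0.4609925   0.039458   -0.88652635]
```

>>> send_rows --deltas '[[[0.327,-0.0485,-0.535,-0.098,-0.896,0,0],[0.327,-0.0485,-0.535,-0.098,-0.896,0,0],[0.327,-0.0485,-0.535,-0.098,-0.896,0,0],[0.327,-0.0485,-0.535,-0.098,-0.896,0,0],[0.327,-0.0485,-0.535,-0.098,-0.896,0,0],[0.327,-0.0485,-0.535,-0.098,-0.896,0,0],[0.327,-0.0485,-0.535,-0.098,-0.896,0,0],[0.327,-0.0485,-0.535,-0.098,-0.896,0,0],[0.327,-0.0485,-0.535,-0.098,-0.896,0,0],[0.327,-0.0485,-0.535,-0.098,-0.896,0,0],[0.327,-0.0485,-0.535,-0.098,-0.896,0,0],[0.327,-0.0485,-0.535,-0.098,-0.896,0,0],[0.327,-0.0485,-0.535,-0.098,-0.896,0,0],[0.327,-0.0485,-0.535,-0.098,-0.896,0,0],[0.327,-0.0485,-0.535,-0.098,-0.896,0,0],[0.327,-0.0485,-0.535,-0.098,-0.896,0,0],[0.327,-0.0485,-0.535,-0.098,-0.896,0,0],[0.327,-0.0485,-0.535,-0.098,-0.896,0,0],[0.327,-0.0485,-0.535,-0.098,-0.896,0,0],[0.327,-0.0485,-0.535,-0.098,-0.896,0,0]]]'

```text
t: 13.5
ee_pos: [468.8, -91.7, 196.2]
ee_rot: [2.744, 0.229, 2.121]
wrist_force: [0.5, -0.2, -0.4]
grip_width: 42.5
grip_force: 0.0
```

>>> send_rows --deltas '[[[0.327,-0.0485,-0.535,-0.098,-0.896,0,0],[0.327,-0.0485,-0.535,-0.098,-0.896,0,0],[0.327,-0.0485,-0.535,-0.098,-0.896,0,0],[0.327,-0.0485,-0.535,-0.098,-0.896,0,0],[0.327,-0.0485,-0.535,-0.098,-0.896,0,0],[0.327,-0.0485,-0.535,-0.098,-0.896,-0.1,0],[0.327,-0.0485,-0.535,-0.098,-0.896,-0.1,0],[0.327,-0.0485,-0.535,-0.098,-0.896,-0.1,0],[0.327,-0.0485,-0.535,-0.098,-0.896,-0.1,0],[0.327,-0.0485,-0.535,-0.098,-0.896,-0.1,0],[0,0,0,0,0,0,0],[0,0,0,0,0,0,0]]]'

```text
t: 15.0
ee_pos: [444.6, -314.2, 183.5]
ee_rot: [2.633, 0.027, 1.734]
wrist_force: [0.3, -0.0, 1.3]
grip_width: 42.5
grip_force: 0.0
```

```bash
cat > g.py <<'E'
from h import *
import sys
f=sys.argv[1]
s=sense();p=s['ee_pos'];print(s['t'],p,s['ee_rot'],s['joints'],s['grip_width'])
snap('wrist',f)
Rm=R.from_euler('ZX',[96.4,-30],degrees=True)
Rc=R.from_euler('xyz',s['ee_rot'])
Rt=Rm*R.from_euler('x',180,degrees=True);print('rot err',(Rt*Rc.inv()).as_rotvec(degrees=True)/4)
P,a,d=cloud(f);hsv=cv2.cvtColor(a,cv2.COLOR_RGB2HSV);H,S,V=[hsv[...,i].astype(int) for i in range(3)]
m=(d>0)&(H>45)&(H<85)&(S>110)&(P[...,2]>60)&(P[...,2]<150)
q=P[m];Q=Rm.inv().apply(q);print(len(q),np.percentile(Q,[1,50,99],axis=0).round(1).tolist())
k=Q[:,2]>np.percentile(Q[:,2],99)-6  # top face
T=Q[k];print('top',len(T),np.percentile(T,[1,50,99],axis=0).round(1).tolist())
r=cv2.minAreaRect(T[:,:2].astype(np.float32));print(r)
w=np.linalg.lstsq(np.c_[T[:,:2],np.ones(len(T))],T[:,2],rcond=None)[0];print('tilt of top face deg',np.degrees(w[:2]))
c=(np.percentile(T[:,:2],1,axis=0)+np.percentile(T[:,:2],99,axis=0))/2
top=Rm.apply([*c,np.median(T[:,2])]);print('topcentre',top,'in tool axes (mod frame) tcp-top',Rm.inv().apply(p-top))
E
python3 g.py w5
```

```text
15.0 [ 444.6187742  -314.23002497  183.50492249] [2.63307062 0.0274778  1.73401251] [ 1.38266331  0.48035337 -0.83574651  2.12546984 -0.00986025  0.30502423
  0.85313065] 42.48339350420321
rot err [ 0.41950657 -0.15999434 -0.73487216]
2404 [[-442.6, -439.6, -151.0], [-383.9, -433.5, -124.3], [-343.2, -426.9, -122.9]]
top 2207 [[-442.7, -439.4, -127.3], [-385.8, -433.3, -124.3], [-343.4, -426.9, -122.8]]
((-393.7096862792969, -433.15850830078125), (101.19865417480469, 12.64230728149414), 0.15886156260967255)
tilt of top face deg [-0.08574212  0.02865607]
topcentre [ 478.3292767 -341.8536585  108.9593779] in tool axes (mod frame) tcp-top [ 31.20915453 -10.92720652  79.76895485]
```

View pics/w5.png

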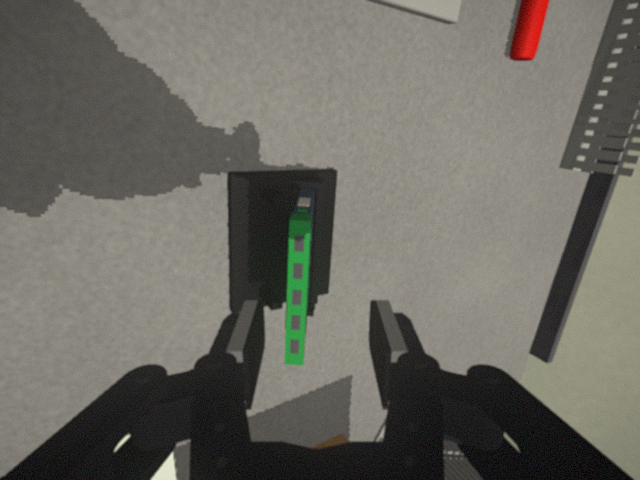

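The green module's top runs in the picture from (300,210) to (295,365), its orientation as estimated. The arm fell about 31 mm short along the module; correcting.

>>> send_rows --deltas '[[[0.105,-0.04,-0.184,-0.059,-0.32,-0.055,0],[0.105,-0.04,-0.184,-0.059,-0.32,-0.055,0],[0.105,-0.04,-0.184,-0.059,-0.32,-0.055,0],[0.105,-0.04,-0.184,-0.059,-0.32,-0.055,0],[0,0,0,0,0,0,0],[0,0,0,0,0,0,0]]]'

```text
t: 15.8
ee_pos: [438.9, -346.2, 178.0]
ee_rot: [2.618, -0.0, 1.683]
wrist_force: [-0.1, 0.8, 0.1]
grip_width: 42.9
grip_force: 0.0
```

```bash
python3 g.py w6
```

```text
15.8 [ 438.88474144 -346.24304618  178.04079222] [ 2.61795880e+00 -7.67284178e-05  1.68260970e+00] [ 1.43676824  0.52507298 -0.83571349  2.08669895 -0.01942832  0.32292983
  0.87288097] 42.883574945462335
rot err [-0.00114824  0.0003768  -0.0016086 ]
2494 [[-443.0, -439.3, -137.9], [-384.6, -433.0, -124.3], [-343.3, -427.0, -122.8]]
top 2428 [[-443.0, -439.3, -125.9], [-385.6, -433.0, -124.3], [-343.6, -426.9, -122.8]]
((-393.6760559082031, -433.1519470214844), (100.73979949951172, 12.618487358093262), 0.17786425352096558)
tilt of top face deg [ 0.04317241 -0.38254636]
topcentre [ 478.34006378 -342.11216239  108.90779659] in tool axes (mod frame) tcp-top [ 0.29290286 -0.2113577  79.70587985]
```

>>> send_rows --deltas '[[[0,0,0,0.447,0.05,-0.779,0],[0,0,0,0.447,0.05,-0.779,0],[0,0,0,0.447,0.05,-0.779,0],[0,0,0,0.447,0.05,-0.779,0],[0,0,0,0.447,0.05,-0.779,0],[0,0,0,0.129,0.014,-0.225,0],[0,0,0,0,0,0,0],[0,0,0,0,0,0,1],[0,0,0,0,0,0,1],[0,0,0,0,0,0,1],[0,0,0,0,0,0,1],[0,0,0,0,0,0,1],[0,0,0,0,0,0,1]]]' --squeeze 70

```text
t: 17.48
ee_pos: [492.6, -340.6, 83.3]
ee_rot: [2.622, -0.001, 1.684]
wrist_force: [-4.1, 1.2, 6.5]
grip_width: 10.8
grip_force: 68.5
```

```bash
python3 - <<'E'
from h import *
s=sense();print(s['joints'],s['torque'],s['wrist_force'])
Rm=R.from_euler('ZX',[96.4,-30],degrees=True)
print(Rm.inv().apply(s['ee_pos']-np.array([478.34,-342.11,108.9])))
E
```

```text
[ 1.26251822  0.73583654 -0.75635842  2.05932522  0.62006878  0.16241203
  0.2581284 ] [0.22031461 0.39211279 0.15280032] [-4.11160845  1.24939786  6.51509795]
[ -0.11233912   0.38159447 -29.30240366]
```

>>> send_rows --deltas '[[[0,0,0,-0.1,-0.011,0.173,1],[0,0,0,-0.2,-0.022,0.346,1],[0,0,0,-0.318,-0.036,0.554,1],[0,0,0,-0.318,-0.036,0.554,1],[0,0,0,-0.318,-0.036,0.554,1],[0,0,0,-0.318,-0.036,0.554,1],[0,0,0,-0.318,-0.036,0.554,1],[0,0,0,0,0,0,1]]]'

```text
t: 18.48
ee_pos: [444.4, -346.6, 165.6]
ee_rot: [2.622, -0.001, 1.682]
wrist_force: [-0.3, -0.8, -2.3]
grip_width: 10.7
grip_force: 68.6
```

```bash
cat > k.py <<'E'
from h import *
import sys
s=sense();p=s['ee_pos'];print(s['t'],p,s['joints'],s['wrist_force'])
Rc=R.from_euler('xyz',s['ee_rot'])
Rt=R.from_euler('ZX',[183.65,180],degrees=True)
print('rot units to slot',(Rt*Rc.inv()).as_rotvec(degrees=True)/4)
t=np.array([585,43.7,12+70.5+float(sys.argv[1])]);print(t,(t-p)/25)
E
python3 k.py 110; python3 - <<'E'
from h import *
snap('wrist','w7');s=sense()
P,a,d=cloud('w7');hsv=cv2.cvtColor(a,cv2.COLOR_RGB2HSV);H,S,V=[hsv[...,i].astype(int) for i in range(3)]
Q=R.from_euler('xyz',s['ee_rot']).inv().apply((P-s['ee_pos']).reshape(-1,3)).reshape(P.shape)
m=(d>0)&(H>45)&(H<85)&(S>110)&(abs(Q[...,1])<30)&(Q[...,2]<20);q=Q[m]
print(len(q),'tool frame',np.percentile(q,[1,50,99],axis=0).round(1).tolist())
t=q[(abs(q[:,1])<7)];w=np.linalg.lstsq(np.c_[t[:,:2],np.ones(len(t))],t[:,2],rcond=None)[0];print('top tilt deg',np.degrees(w[:2]),w[2])
cv2.imwrite('pics/c7.png',cv2.imread('pics/w7.png')[100:,150:520])
E
```

```text
18.475 [ 444.44096128 -346.64506331  165.63867767] [ 1.5615744   0.64692841 -1.05266203  2.07865241  0.51592929  0.36166516
  0.3761572 ] [-0.31094792 -0.77683788 -2.34797854]
rot units to slot [-6.28613974  5.25317269 21.28637943]
[585.   43.7 192.5] [ 5.62236155 15.61380253  1.07445289]
7359 tool frame [[-34.7, -8.8, -84.3], [17.0, 1.0, -29.9], [50.0, 12.1, -7.1]]
top tilt deg [3.46415484 9.47408485] -31.645424566687826
```

View pics/c7.png

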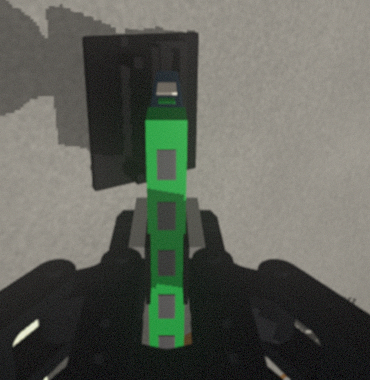

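>>> send_rows --deltas '[[[-0.242,0.202,0.819,0.216,0.6,0.3,1],[-0.242,0.202,0.819,0.216,0.6,0.3,1],[-0.242,0.202,0.819,0.216,0.6,0.3,1],[-0.242,0.202,0.819,0.216,0.6,0.3,1],[-0.242,0.202,0.819,0.216,0.6,0.3,1],[-0.242,0.202,0.819,0.216,0.6,0.3,1],[-0.242,0.202,0.819,0.216,0.6,0.3,1],[-0.242,0.202,0.819,0.216,0.6,0.3,1],[-0.242,0.202,0.819,0.216,0.6,0.3,1],[-0.242,0.202,0.819,0.216,0.6,0.3,1]]]'

```text
t: 19.77
ee_pos: [499.7, -194.2, 240.6]
ee_rot: [2.817, 0.098, 2.272]
wrist_force: [-0.0, 0.3, -2.1]
grip_width: 10.5
grip_force: 68.4
```

```bash
python3 k.py 120
```

```text
19.775 [ 499.65808775 -194.2421938   240.63199478] [ 1.35238591  0.56630069 -1.28209001  1.97285948  0.51931039  0.75230292
  0.5753316 ] [-0.02773843  0.34315962 -2.0738234 ]
rot units to slot [-3.85840971  3.20374907 13.00641015]
[585.   43.7 202.5] [ 3.41367649  9.51768775 -1.52527979]
```

>>> send_rows --deltas '[[[-0.242,0.2,0.813,0.213,0.595,0,1],[-0.242,0.2,0.813,0.213,0.595,0,1],[-0.242,0.2,0.813,0.213,0.595,0,1],[-0.242,0.2,0.813,0.213,0.595,0,1],[-0.242,0.2,0.813,0.213,0.595,0,1]]]'

```text
t: 20.4
ee_pos: [526.2, -119.9, 240.4]
ee_rot: [2.927, 0.101, 2.567]
wrist_force: [-0.2, 0.1, -2.1]
grip_width: 10.9
grip_force: 68.4
```

```bash
python3 k.py 120
```

```text
20.4 [ 526.15649511 -119.91076603  240.3965545 ] [ 1.1286471   0.5943617  -1.27931685  1.91039511  0.58673225  0.8954892
  0.63289726] [-0.16880997  0.07518505 -2.14403361]
rot units to slot [-2.64944123  2.2090271   8.94349731]
[585.   43.7 202.5] [ 2.3537402   6.54443064 -1.51586218]
```

q3 has levelled off, so I'll carry on.

>>> send_rows --deltas '[[[-0.241,0.201,0.813,0.214,0.595,0,1],[-0.241,0.201,0.813,0.214,0.595,0,1],[-0.241,0.201,0.813,0.214,0.595,0,1],[-0.241,0.201,0.813,0.214,0.595,0,1],[-0.241,0.201,0.813,0.214,0.595,0,1],[-0.241,0.201,0.813,0.214,0.595,0,1],[-0.241,0.201,0.813,0.214,0.595,0,1],[-0.241,0.201,0.813,0.214,0.595,0,1],[-0.241,0.201,0.813,0.214,0.595,0,1],[-0.241,0.201,0.813,0.214,0.595,0,1],[-0.241,0.201,0.813,0.214,0.595,0,1],[0,0,0,0,0,0,1],[0,0,0,0,0,0,1]]]'

```text
t: 22.02
ee_pos: [584.5, 42.3, 240.1]
ee_rot: [3.141, 0.001, -3.083]
wrist_force: [0.0, 0.7, -2.2]
grip_width: 10.8
grip_force: 68.5
```

```bash
python3 k.py 120; python3 - <<'E'
from h import *
snap('wrist','w8');snap('scene','s8');snap('top','t8');s=sense()
A=cv2.imread('pics/s8.png')[170:310,250:400];W=cv2.imread('pics/w8.png')
cv2.imwrite('pics/c8.png',np.hstack([cv2.resize(A,(430,400)),W[80:,150:520]]))
Rk=R.from_euler('z',3.65,degrees=True)
for f in('w8','s8'):
    P,a,d=cloud(f);hsv=cv2.cvtColor(a,cv2.COLOR_RGB2HSV);H,S,V=[hsv[...,i].astype(int) for i in range(3)]
    Q=Rk.inv().apply((P-[585,43.7,0]).reshape(-1,3)).reshape(P.shape)
    m=(d>0)&(H>45)&(H<85)&(S>110)&(abs(Q[...,1])<40)&(abs(Q[...,0])<70)&(Q[...,2]>120);q=Q[m]
    print(f,len(q),np.percentile(q,[1,50,99],axis=0).round(1).tolist())
    if f=='w8':
        x=P;dd=[]
        for lo,hi in((-140,-70),(-70,-5)):
            m=(d>0)&(P[...,2]>106)&(P[...,2]<120)&(P[...,1]>lo)&(P[...,1]<hi)&(P[...,0]>520)&(P[...,0]<660)
            if m.sum()>20: print(cv2.minAreaRect(P[m][:,:2].astype(np.float32)))
E
```

```text
22.025 [584.5315729   42.32698926 240.07974932] [ 0.59367007  0.73819658 -1.23398025  1.65814947  0.72464682  1.27977218
  0.84680221] [ 0.00623105  0.67219368 -2.21380645]
rot units to slot [-0.00866401  0.00929115  0.06663321]
[585.   43.7 202.5] [ 0.01873708  0.05492043 -1.50318997]
w8 6717 [[-49.8, -12.5, 254.9], [-16.2, -1.2, 269.9], [34.9, 16.5, 323.9]]
((594.9242553710938, -95.87146759033203), (101.30262756347656, 14.26977252960205), 3.632293462753296)
((589.9447631835938, -25.963199615478516), (100.42195129394531, 13.225228309631348), 3.6423022747039795)
s8 168 [[-48.1, -9.0, 246.2], [28.8, 1.3, 268.5], [50.9, 22.9, 313.5]]
```

View pics/c8.png

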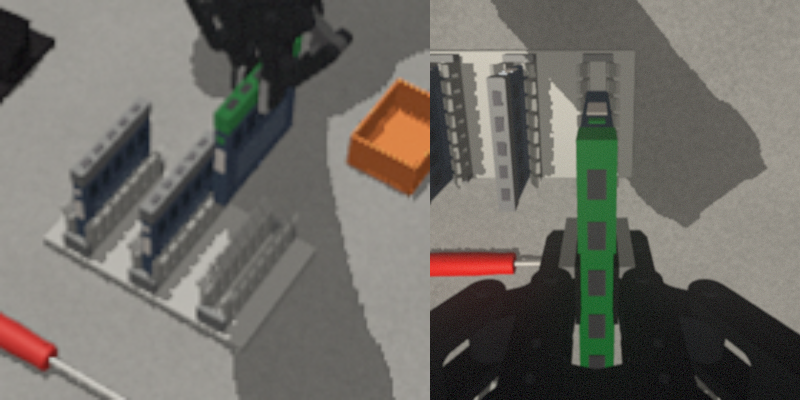

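The module hangs upright, lined up over the free slot with its underside near z = 170. Lowering it.

>>> send_rows --deltas '[[[0,0,0.065,0.02,0.036,-0.3,1],[0,0,0,0,0,-0.8,1],[0,0,0,0,0,-0.8,1],[0,0,0,0,0,-0.8,1],[0,0,0,0,0,-0.8,1],[0,0,0,0,0,-0.5,1],[0,0,0,0,0,-0.3,1],[0,0,0,0,0,-0.3,1],[0,0,0,0,0,-0.3,1],[0,0,0,0,0,-0.3,1]]]'

```text
t: 23.42
ee_pos: [585.3, 43.1, 109.7]
ee_rot: [3.141, 0.001, -3.078]
wrist_force: [-0.4, 0.1, -1.8]
grip_width: 11.2
grip_force: 68.5
```

>>> send_rows --deltas '[[[0,0,0,0,0,-0.25,1],[0,0,0,0,0,-0.25,1],[0,0,0,0,0,-0.2,1],[0,0,0,0,0,-0.2,1],[0,0,0,0,0,-0.05,1],[0,0,0,0,0,0,1]]]'

```text
t: 24.18
ee_pos: [585.2, 43.1, 86.2]
ee_rot: [3.141, 0.001, -3.078]
wrist_force: [0.3, -0.2, -1.3]
grip_width: 10.5
grip_force: 68.5
```

>>> send_rows --deltas '[[[0,0,0,0,0,-0.06,1],[0,0,0,0,0,-0.06,1],[0,0,0,0,0,-0.04,1],[0,0,0,0,0,0,1]]]'

```text
t: 24.68
ee_pos: [585.4, 43.2, 83.0]
ee_rot: [3.141, 0.001, -3.078]
wrist_force: [-4.5, -2.2, 11.8]
grip_width: 10.9
grip_force: 70.7
```

>>> send_rows --deltas '[[[0,0,0,0,0,0,0.2],[0,0,0,0,0,0,0.2],[0,0,0,0,0,0,0],[0,0,0,0,0,0,0],[0,0,0,0,0,0.4,0],[0,0,0,0,0,0.8,0],[0,0,0,0,0,0.9,0],[0,0,0,0,0,0.9,0],[0,0,0,0,0,0.9,0],[0,0,0,0,0,0.9,0],[0,0,0,0,0,0.9,0],[0,0,0,0,0,0,0]]]'

```text
t: 26.18
ee_pos: [585.8, 43.3, 226.7]
ee_rot: [3.141, 0.003, -3.079]
wrist_force: [0.5, 0.0, -0.3]
grip_width: 42.5
grip_force: 0.0
```

```bash
python3 - <<'E'
from h import *
print(sense()['t'],sense()['ee_pos'])
snap('wrist','w9');snap('scene','s9');snap('top','t9')
A=cv2.imread('pics/s9.png')[170:310,250:500];W=cv2.imread('pics/w9.png')
cv2.imwrite('pics/c9.png',np.hstack([cv2.resize(A,(430,241)),W[120:361,150:520]]))
Rs=R.from_euler('ZY',[-10.4,-24],degrees=True);o=np.array([413.9,350.3,22.6])
for f in('w9','s9','t9'):
    P,a,d=cloud(f)
    for lo,hi in((-140,-70),(-70,-5),(-5,90)):
        m=(d>0)&(P[...,2]>106)&(P[...,2]<120)&(P[...,1]>lo)&(P[...,1]<hi)&(P[...,0]>520)&(P[...,0]<650)
        if m.sum()>20:
            r=cv2.minAreaRect(P[m][:,:2].astype(np.float32));print(f,np.round(r[0],1),np.round(r[1],1),round(r[2],1),np.median(P[m][:,2]).round(1))
    hsv=cv2.cvtColor(a,cv2.COLOR_RGB2HSV);H,S,V=[hsv[...,i].astype(int) for i in range(3)]
    Q=(P-o)@Rs.as_matrix()
    m=(d>0)&((H<6)|(H>174))&(S>150)&(V>60)&(Q[...,0]>-30)&(Q[...,0]<280)&(abs(Q[...,1])<40)&(Q[...,2]>80)&(Q[...,2]<120)
    if m.sum(): print('red',np.percentile(Q[m],[2,50,98],axis=0).round(1).tolist())
E
```

```text
26.175 [585.81391165  43.30627279 226.65738961]
w9 [595. -96.] [101.3  14.4] 3.5 112.7
w9 [590.2 -26. ] [100.9  13.3] 3.6 112.8
w9 [586.4  43.4] [100.6  12.6] 3.6 112.9
s9 [594.2 -97.5] [102.2  16.2] 3.1 114.2
s9 [589.9 -27.9] [101.6  14.3] 3.6 114.0
s9 [586.   41.6] [101.9  14.5] 4.0 114.4
red [[4.7, -7.2, 84.8], [67.2, 1.8, 99.8], [101.4, 4.7, 103.6]]
t9 [617.9 -94.8] [48.1 12.8] 5.2 113.2
red [[2.0, -7.3, 85.8], [55.5, -3.0, 99.6], [99.9, 6.0, 103.9]]
```

View pics/c9.png

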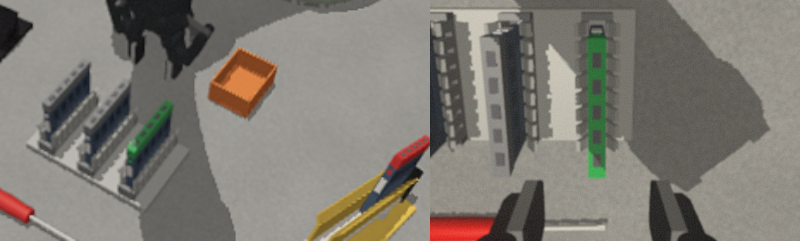

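The green module is seated: its top is level with the greys, it is centred in the slot and square to it. The greys haven't moved and the red rests at the stop.

```bash
python3 -c "
from workcell import *
print(hand_in())"
```

```text
the job is handed in; nothing more can be done
None
```

I handed the job in at about 26 s: the red module slid down to the black stop, the green one sits fully down in the freed slot, and the last pictures show the grey modules unmoved; the hand-in call gave no verdict.

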